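Drop the stencil onto its register pin

TASK

Take the green stencil plate from its cork mat and seat it on the white printing board: far long edge along the dark fence, hole dropped over the brass pin in the slot, plate lying flat on the board, then let go. The pin is clamped somewhere else in its slot every time, so rest the plate lightly on it and slide it gently along the fence until you feel the hole drop over it. Never press or push the plate hard against board, fence or pin, and leave the other things on the table where they are.

Things in the scene. Friction and masses are not known exactly. Their poses are not given: they have to be found in the camera images.
- board: Printing board, fixed: white slab 150 (x) x 210 (y) x 18 mm; origin at the centre of its underside, on the table. A dark wooden fence, 18 mm high, stands on its top along the whole far (+x) edge, running along y; the fence's inner face is the plane x = +60.5 mm. The other edges are open. Its yaw on the table varies.
- board_mark (a point): Middle of the dark slot in the board's top (x +5, y -45 mm from the board's origin, 18 mm up). In the slot stands a rigid round brass pin, 10 mm in diameter, rim rounded, 8 mm proud of the board. It is clamped at x = +5 mm but anywhere up to 16 mm to the -y or +y side of this mark; its place is not reported. More than 25 N between stencil and pin or board is too much.
- stencil_grip (a point): Centre of the stencil's upright wooden grip block (40 in x, 22 in y, 48 mm high), over the middle of the plate, 30 mm above the plate's underside. Grip it across the 22 mm (fingers closing along y). Axes are the stencil's. The plate is stiff lime green plastic 110 (x) x 150 (y) x 6 mm, about 0.22 kg with its grip, lying at first on a cork mat 4 mm thick.
- stencil_hole (a point): Centre of the round 12 mm register hole at the plate's underside: x 0, y -45 mm from the plate's middle, 55 mm from its far (+x) long edge. Pressed to the fence, the hole is 0.5 mm nearer the fence than the pin (play: 1 mm all round). Home, its axes are parallel to the board's and its underside lies on the board, 8 mm lower than when riding on the pin. Motif cut-outs are at the +y end.
- mat: Cork mat, fixed, 150 x 190 x 4 mm; origin at the centre of its underside. The stencil starts on it.
- ink: Bystander: ink jar, 42 mm wide, 55 mm high, between board and mat; origin at the centre of its underside.
- glue: Bystander: white glue bottle, 44 mm wide, 120 mm high; origin at the centre of its underside.
- handset: Bystander: black telephone handset lying flat, 48 x 150 x 20 mm; origin under its centre.
- bowl: Bystander: white plastic bowl, 124 mm wide, 55 mm high; origin under its centre.
- stamp: Bystander: wooden hand stamp, 40 x 60 mm, 62 mm high; origin under its centre.
- mug: Bystander: white mug, 76 mm wide, 85 mm high; origin under its centre.
- brush: Bystander: brush lying flat; origin under its centre.

How it is judged (in metres and radians):
At the end, for the whole second after the job is handed in: The stencil is at rest and released, flat on the board (underside within 2.5 mm of its top, tilt under 0.02 rad), its hole over the pin (within 4 mm of the slot's middle line and 19.5 mm of the mark along it), its far edge parallel to the fence within 0.06 rad (z of stencil_hole in the frame of board between 0.0155 and 0.0205 m and x of stencil_hole in the frame of board_mark between -0.004 and 0.004 m and y of stencil_hole in the frame of board_mark between -0.0195 and 0.0195 m and angle between stencil_grip's own z axis and vertical below 0.02 rad and angle between the x axis of stencil_grip and the x axis of board, either way round below 0.06 rad and horizontal distance between stencil_grip and board below 0.025 m and linear speed of stencil below 0.01 m/s and angular speed of stencil below 0.1 rad/s and contact force between the fingers and stencil below 0.1 N); the robot touches nothing.
It fails at once if the stencil is pressed or pushed against the board, its fence or its pin with more than 25 N (contact force between stencil and board above 25 N).
It fails at once if a bystander is moved by more than 15 mm (distance of any of ink, glue, handset, bowl, stamp, mug, brush from where it was at the start of the episode above 0.015 m).
It also fails if it takes over 67 s, if anything falls off the work surface, if the arm or the gripper's body presses on something with over 40 N, if the wrist force passes 120 N, or if a joint passes its speed limit or range.

ROBOT

A 7-joint arm with a two-finger parallel gripper is mounted at the origin on the work surface. World frame = base frame: x ahead of the robot, y to its left, z up, the work surface at z = 0. Lengths are in mm, angles in degrees, forces in N, time in s.
With the tool pointing down it reaches from about 425 to 950 mm from the base axis. Payload 16.7 kg.
Tool frame: the origin (TCP) lies at the centre of the arm's flange, where the gripper is bolted on; the fingertips stand 199 mm ahead of it and the grasp point (between the pads) lies 180 mm ahead of it (r.tcp_to_grasp is the z of the grasp point in the tool frame, in mm); z points along the fingers, y is the line along which they close (so a half turn about z gives the same grasp; the last joint's range is limited). The gripper opens to 94 mm and grips with 3 to 60 N. Pads are 16 mm wide; open, the fingers measure 119 mm over their backs; the gripper's body (75 mm by 177 mm) begins 78 mm behind the grasp point.
Start: joints at [-8.566, 24.414, 4.234, 92.017, -1.954, 63.644, -3.845], TCP at [674.973, -0.024, 404.667] pointing down, gripper open.
Joint ranges: [-163.25, 163.25], [-28.42, 122.38], [-70.27, 78.77], [12.13, 141.07], [-58.53, 238.53], [9.26, 117.41], [-156.51, 156.51]. Speed limits (degrees/s): [108.29, 108.29, 136.94, 136.94, 172.46, 172.46, 172.46].

INTERFACE

Orientations are given as [roll, pitch, yaw] about the fixed x, y, z axes, in that order (R = Rz(yaw) Ry(pitch) Rx(roll)).
In Python, from plant import r gives the robot as it stands. The module is installed in compiled form; this text tells all that it offers.
- The arm moves only by the tool send_rows, never from a script. Its argument "increments" is one flat list of numbers, 5 for each row, row after row: the shift along the world's x, y, z in cm, then the turn about the world's z in degrees, then the finger opening in cm, from 0 to 9.4. In form: [x, y, z, yaw, jaw, x, y, z, yaw, jaw, ...]. A call has exactly 10 rows; each row is the pose to reach, as a shift and turn from the pose commanded when the call began; what a row does not reach only later rows make up. A row lasts 1/12 s, in which the tool goes at most 41.7 mm and 7.16 degrees, less where a joint would pass 70% of its speed; a pose out of reach is approached as far as the arm can. A call with a gripper value outside its range is refused whole. The fingers move at their own pace and stop on an object; "squeeze" is the grip in N (left out, the last holds). Time passes only in rows, so rows that repeat a pose let the fingers close, or fill a call up. It gives the time, the measured TCP pose, the force, the opening and the grip force at its end, in the units of the state.
- r.read_state(): the state, without advancing time (a new reading comes with each control period).
- r.get_image(name): name is "scene" or "side" or "wrist"; returns (picture, depth): 400x640x3 uint8, red, green, blue; 400x640 float32, mm along the optical axis (not along the pixel's ray), 0 where there is no reading.
- r.calibration(name): a dict with "fx", "fy", "cx", "cy" (pixels), "position" and "rotation" of the camera in the world; the wrist camera has in their place "hand_eye" (4x4, takes a point from camera to tool coordinates, whose origin is the TCP and whose axes are the flange's). Camera axes: x right, y up, looking along -z (the intrinsics and any distortion apply to the point x, -y, -z); pixel columns grow to the right and rows downward; lengths in mm; the calibration is good to about 2 mm. A picture is of the moment at which its call begins: read the wrist's pose just before it. calibration takes no time and is no camera call.
- r.sign_off(): hands the job in; it is judged then, once.
Trained networks look in the newest picture that a camera, given by its name, has taken for a name from the list of things; names that differ only in an ending like _2 or _b are one class to them, and where a whole thing is asked for, a point or a joint stands for the part that bears it (a point fixed in the world has none). Each returns a list of dicts, best first, with "confidence" (0 to 1); they miss things now and then, are a little off and sometimes report something else, mostly with a low value. They report only what shows in the picture. A call takes as long as a camera call.
- r.masks_of(camera, target): "pixels" (400x640 bool, what is visible of it) and "point" ([row, column] in pixels, amid what is visible of it).
- r.tip_of(camera, target): "point" ([row, column] in pixels: a listed point, or the origin of a listed thing).
The state is a dict: "time": time; "joint_pos": joint angles; "qvel": joint speeds; "joint_torque": joint torques, N m; "position": TCP position; "tool_rot": TCP orientation; "wrist_force": force on the tool from outside, world axes, zero at the start; "torque": the same for the moment, N m; "opening": finger opening in mm; "gripper_force": force on a finger pad.
Only numpy, scipy, OpenCV 4.12 (cv2) and the standard library are available. Lean on these libraries where they do the work, as an engineer would, in place of code of your own. Each camera call takes 0.05 s, during which the arm holds its last target. There are 200 camera calls.

## Working session

There is one attempt and no reset: what is moved stays moved. The work goes in short steps, Python scripts to look and compute and a tool call to move; the robot and the scene stay as the last step left them, time stands still between calls to the robot, and variables do not carry over. Pictures are saved under pics/ and viewed, at most 10 in all, crops included, and the job is handed in when it is done.

Besides the shell and the picture viewer there is one more tool, called after "Call:" as name(argument=value, ...), one argument or row to a line, values as JSON. send_rows: Moves the arm, as the interface text tells. Its arguments: {"type":"object","properties":{"increments":{"type":"array"},"squeeze":{"type":"number"}},"required":["increments"]}

```bash
mkdir -p pics
cat > h.py <<'E'
import numpy as np, cv2
from plant import r
from scipy.spatial.transform import Rotation as R
def cam(name, st=None):
    c=r.calibration(name)
    if 'hand_eye' in c:
        T=np.eye(4); T[:3,:3]=R.from_euler('xyz',st['tool_rot'],degrees=True).as_matrix(); T[:3,3]=st['position']
        return c, T@np.array(c['hand_eye'])
    T=np.eye(4); rot=np.array(c['rotation'],float)
    T[:3,:3]=rot if rot.shape==(3,3) else R.from_euler('xyz',rot,degrees=True).as_matrix()
    T[:3,3]=c['position']; return c,T
def onplane(c,T,px,z):  # px Nx2 row,col
    px=np.atleast_2d(px).astype(float)
    d=np.stack([(px[:,1]-c['cx'])/c['fx'],-(px[:,0]-c['cy'])/c['fy'],-np.ones(len(px))],1)@T[:3,:3].T
    return T[:3,3]+d*((z-T[2,3])/d[:,2])[:,None]
def cloud(c,T,D):
    v,u=np.mgrid[:400,:640]
    P=np.stack([(u-c['cx'])/c['fx']*D,-(v-c['cy'])/c['fy']*D,-D],-1)
    return P@T[:3,:3].T+T[:3,3]
E
python3 - <<'E'
from h import *
st=r.read_state(); print(st['position'],st['tool_rot'],st['time'])
print(r.calibration('scene'))
ims=[]
for n in ['scene','wrist']:
    st=r.read_state(); im,D=r.get_image(n); c,T=cam(n,st); P=cloud(c,T,D)
    ims.append(im)
    for t in ['board','board_mark','stencil_grip','stencil_hole','mat','ink','glue','handset','bowl','stamp','mug','brush']:
        q=r.tip_of(n,t)
        if q:
            p=q[0]['point']; z={'board':0,'board_mark':18,'stencil_grip':34,'stencil_hole':4}.get(t,0)
            print(n,t,np.round(p),round(q[0]['confidence'],2),np.round(onplane(c,T,p,z)[0]))
        else: print(n,t,None)
    cv2.imwrite(f'pics/{n}1.png',im[:,:,::-1])
E
```

```text
[ 6.74818071e+02 -2.86943146e-02  4.03976844e+02] [-1.79926662e+02  5.15721908e-03  8.99980695e+01] 0.0
{'fx': 494.4201737231904, 'fy': 494.4201737231904, 'cx': 319.23994889120286, 'cy': 191.6797297262979, 'position': array([1348.42295211, -346.52085355, 1267.55671636]), 'rotation': array([36.7181172 , -0.79740014, 65.99666632])}
scene board [185. 358.] 0.57 [516. 182.   0.]
scene board_mark [181. 344.] 0.7 [496. 138.  18.]
scene stencil_grip [218. 255.] 0.86 [ 530. -172.   34.]
scene stencil_hole None
scene mat [221. 253.] 0.57 [ 514. -176.    0.]
scene ink [214. 316.] 0.6 [564.   9.   0.]
scene glue [271. 340.] 0.85 [774.  -6.   0.]
scene handset [129. 377.] 0.92 [319. 355.   0.]
scene bowl [245. 398.] 0.69 [767. 188.   0.]
scene stamp [244. 337.] 0.86 [689.  26.   0.]
scene mug [221. 254.] 0.75 [ 516. -174.    0.]
scene brush [191. 189.] 0.57 [ 324. -324.    0.]
wrist board [ 37. 175.] 0.59 [502. 182.   0.]
wrist board_mark [ 74. 174.] 0.57 [504. 139.  18.]
wrist stencil_grip [309. 213.] 0.62 [ 521. -178.   34.]
wrist stencil_hole [325. 222.] 0.78 [ 519. -230.    4.]
wrist mat [ 73. 167.] 0.26 [487. 143.   0.]
wrist ink [181. 236.] 0.85 [561.   5.   0.]
wrist glue [193. 392.] 0.74 [778. -11.   0.]
wrist handset None
wrist bowl [308. 212.] 0.66 [ 506. -202.    0.]
wrist stamp [174. 318.] 0.82 [675.  16.   0.]
wrist mug [309. 371.] 0.73 [ 760. -202.    0.]
wrist brush None
```

View pics/scene1.png

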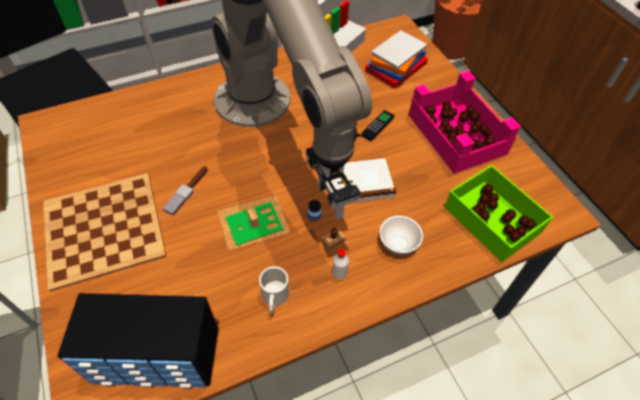

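View pics/wrist1.png

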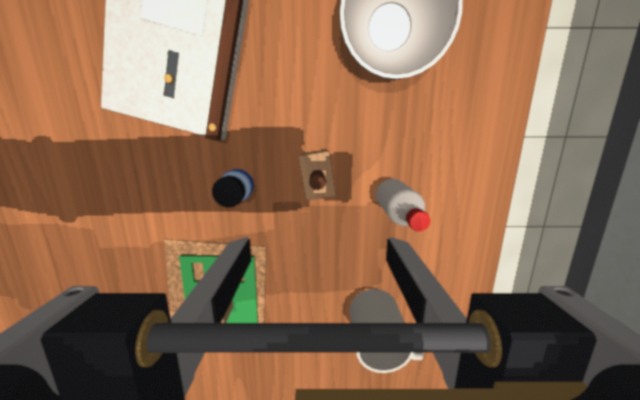

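The wrist view shows the board at upper left: its slot at about (row 74, col 172), the pin at about (78, 168), and the fence on the +x side, with a yaw of roughly -10°. The stencil is on its mat at lower left, with its cut-outs toward +y. Next I'll measure the board and the pin.

Run:
```python
from h import *
st=r.read_state(); im,D=r.get_image('wrist'); c,T=cam('wrist',st); P=cloud(c,T,D)
print({k:np.round(v,3) for k,v in c.items()})
v,u=np.mgrid[:400,:640]
reg=(u>90)&(u<262)&(v<145)&(D>0)
h=P[...,2]
for lo,hi in [(11,23),(30,42)]:
    m=reg&(h>lo)&(h<hi); q=P[m][:,:2].astype(np.float32); print(lo,m.sum(),np.median(P[m][:,2]),cv2.minAreaRect(q))
    l=cv2.fitLine(q,cv2.DIST_HUBER,0,.01,.01).ravel(); print(l, np.degrees(np.arctan2(l[1],l[0])))
# slot
g=im.max(2); b=im.astype(int)
s=(u>155)&(u<190)&(v>45)&(v<105)
dark=(s&(g<90)).astype(np.uint8); cnt=max(cv2.findContours(dark,0,1)[0],key=cv2.contourArea); rr=cv2.minAreaRect(cnt)
print(rr,onplane(c,T,cv2.boxPoints(rr)[:,::-1],18), onplane(c,T,rr[0][::-1],18))
br=s&(b[...,0]-b[...,2]>60); print(br.sum(),v[br].mean(),u[br].mean(), onplane(c,T,[v[br].mean(),u[br].mean()],25))
x=cv2.resize(im[:150,90:270],None,fx=4,fy=4,interpolation=2); cv2.imwrite('pics/c1.png',x[:,:,::-1])
```

```text
{'fx': np.float64(281.729), 'fy': np.float64(281.729), 'cx': np.float64(318.178), 'cy': np.float64(207.236), 'hand_eye': array([[ 1.0000e-03,  9.5700e-01,  2.8900e-01,  8.3826e+01],
       [ 1.0000e+00, -1.0000e-03, -0.0000e+00, -7.0000e-03],
       [ 0.0000e+00,  2.8900e-01, -9.5700e-01,  1.9683e+01],
       [ 0.0000e+00,  0.0000e+00,  0.0000e+00,  1.0000e+00]])}
11 14135 18.368779819339807 ((500.5086364746094, 158.09646606445312), (159.3115997314453, 151.31944274902344), 75.31106567382812)
[  0.8270941    0.56206346 494.1091     155.77199   ] 34.19862
30 2070 36.2121816369571 ((564.6668701171875, 137.18698120117188), (151.88919067382812, 15.707181930541992), 75.20648193359375)
[2.5967404e-01 9.6569633e-01 5.6662000e+02 1.4043758e+02] 74.94927
((171.0, 83.5), (1.0, 2.0), 90.0) [[496.94634385 128.84261561  18.        ]
 [499.34837019 128.8441624   18.        ]
 [499.18303198 127.73589565  18.        ]
 [496.77873317 127.73434642  18.        ]] [[498.06415968 128.289517    18.        ]]
66 78.04545454545455 167.87878787878788 [[498.6648242  133.33857592  25.        ]]
```

View pics/c1.png

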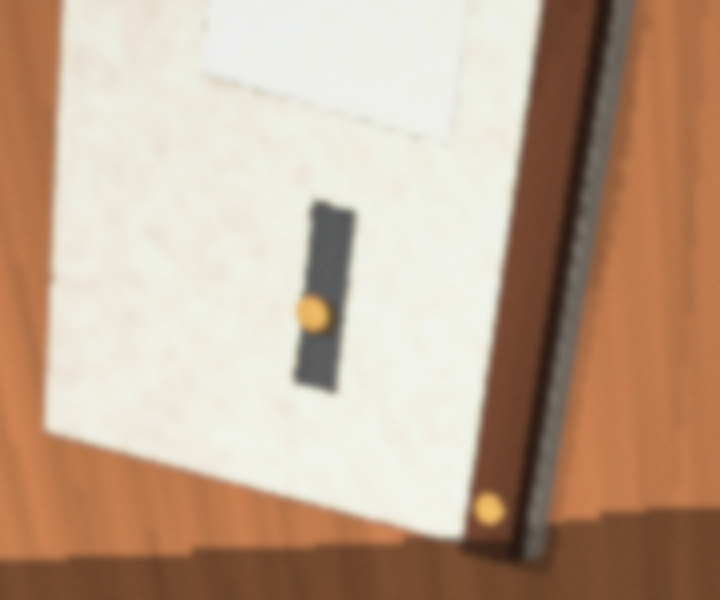

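Call:
send_rows(
  increments=[-2, -2, 0, -7, 9.4, -4, -4, 0, -14, 9.4, -6, -6, 0, -21, 9.4, -8, -9, 0, -28, 9.4, -10, -12, 0, -35, 9.4, -12, -14, 0, -42, 9.4, -14, -16, 0, -49, 9.4, -15, -18, 0, -56, 9.4, -15, -18, 0, -63, 9.4, -15, -18, 0, -70, 9.4],
)

```text
time: 2.18
position: [524.1, -181.5, 405.1]
tool_rot: [180.0, -0.0, 19.5]
wrist_force: [-0.2, 0.3, -0.1]
opening: 94.2
gripper_force: 0.0
```

The close-up shows the slot spanning rows 200–390, with the brass pin slightly to the -y side of its middle. The fence gives a board yaw of about -15°. Next I'll measure the stencil.

Run:
```python
from h import *
st=r.read_state(); im,D=r.get_image('wrist'); c,T=cam('wrist',st); P=cloud(c,T,D)
for t in ['stencil_grip','stencil_hole','mat']:
    q=r.tip_of('wrist',t); print(t,q[0]['confidence'],q[0]['point'],onplane(c,T,q[0]['point'],{'stencil_grip':34,'stencil_hole':4,'mat':0}[t])) if q else 0
h=P[...,2]; i=im.astype(int)
near=(D>0)&(np.hypot(P[...,0]-520,P[...,1]+178)<130)
m=near&(h>40)&(h<65); q=P[m][:,:2].astype(np.float32); print('grip',m.sum(),np.median(P[m][:,2]),cv2.minAreaRect(q))
m=near&(i[...,1]-i[...,0]>40)&(h<20)&(h>2); q=P[m][:,:2].astype(np.float32); print('plate',m.sum(),np.median(P[m][:,2]),cv2.minAreaRect(q))
cv2.imwrite('pics/w2.png',im[:,:,::-1])
```

```text
stencil_grip 0.75 [190.7, 314.8] [[ 523.61359891 -178.08907986   34.        ]]
stencil_hole 0.77 [197.5, 343.1] [[ 520.81036468 -220.71617365    4.        ]]
grip 629 58.081769323791775 ((523.8960571289062, -179.9147186279297), (22.03256607055664, 39.90375518798828), 88.88914489746094)
plate 6783 10.418340708281107 ((524.2528076171875, -179.60333251953125), (149.08645629882812, 108.88433074951172), 89.00277709960938)
```

View pics/w2.png

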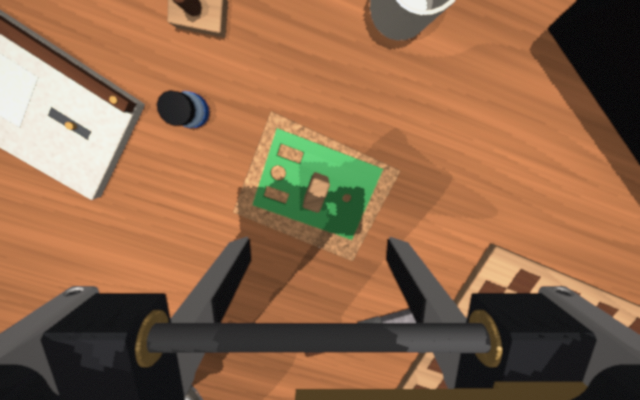

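The stencil is centred at (524, -180) with a yaw of -1°, and the way down is clear. Descending to grip.

Call:
send_rows(
  increments=[0, 0.2, -3, -7, 7, 0, 0.2, -6, -14, 6, 0, 0.2, -9, -20.5, 6, 0, 0.2, -12, -20.5, 6, 0, 0.2, -14.5, -20.5, 6, 0, 0.2, -16.5, -20.5, 6, 0, 0.2, -18, -20.5, 6, 0, 0.2, -18.8, -20.5, 6, 0, 0.2, -18.8, -20.5, 6, 0, 0.2, -18.8, -20.5, 6],
)

```text
time: 3.22
position: [525.2, -178.1, 216.9]
tool_rot: [-180.0, 0.0, -0.4]
wrist_force: [-0.1, 0.5, 0.9]
opening: 60.0
gripper_force: 0.0
```

Call:
send_rows(
  increments=[0, 0, 0, 0, 3, 0, 0, 0, 0, 2, 0, 0, 0, 0, 1.5, 0, 0, 0, 0, 1.5, 0, 0, 0, 0, 1.5, 0, 0, 0, 0, 1.5, 0, 0, 0, 0, 1.5, 0, 0, 0, 0, 1.5, 0, 0, 0.1, 0, 1.5, 0, 0, 0.2, 0, 1.5],
  squeeze=25,
)

```text
time: 4.05
position: [524.8, -178.0, 218.6]
tool_rot: [-180.0, 0.0, -0.5]
wrist_force: [-0.5, -0.4, -1.7]
opening: 22.0
gripper_force: 25.0
```

Call:
send_rows(
  increments=[0, 0, 1, 0, 1.5, 0, 0, 3, 0, 1.5, 0, 0, 5.5, 0, 1.5, 0, 1, 8, 0, 1.5, 0, 3, 10, 0, 1.5, 0, 6, 10, 0, 1.5, 0, 9, 10, -2, 1.5, 0, 12, 10, -4, 1.5, -0.5, 15, 10, -6, 1.5, -1, 18, 10, -8, 1.5],
)

```text
time: 4.88
position: [514.6, 3.3, 319.4]
tool_rot: [-180.0, -0.0, -8.6]
wrist_force: [0.5, 0.1, -1.7]
opening: 22.1
gripper_force: 25.0
```

Call:
send_rows(
  increments=[-0.5, 3, 0, -2, 1.5, -1, 6, 0, -4, 1.5, -1.5, 9, 0, -6, 1.5, -1.5, 12, 0, -6.5, 1.5, -1.5, 15, 0, -6.5, 1.5, -1.5, 16.5, 0, -6.5, 1.5, -1.5, 17.7, 0, -6.5, 1.5, -1.5, 17.7, 0, -6.5, 1.5, -1.5, 17.7, 0, -6.5, 1.5, -1.5, 17.7, 0, -6.5, 1.5],
)

```text
time: 5.72
position: [500.1, 177.6, 318.8]
tool_rot: [180.0, -0.0, -15.1]
wrist_force: [-0.0, -0.4, -2.4]
opening: 21.8
gripper_force: 25.0
```

Run:
```python
from h import *
st=r.read_state(); im,D=r.get_image('wrist'); c,T=cam('wrist',st); P=cloud(c,T,D)
print(st['time'],st['position'],st['tool_rot'],st['wrist_force'])
h=P[...,2]; i=im.astype(int); v,u=np.mgrid[:400,:640]
near=(D>0)&(np.hypot(P[...,0]-505,P[...,1]-178)<170)
m=near&(h>31)&(h<42); q=P[m][:,:2].astype(np.float32); l=cv2.fitLine(q,cv2.DIST_HUBER,0,.01,.01).ravel()
print('fence',m.sum(),np.median(h[m]),cv2.minAreaRect(q),np.degrees(np.arctan2(l[1],l[0])))
m=near&(i[...,1]-i[...,0]>40)&(h>60); q=P[m][:,:2].astype(np.float32); print('plate',m.sum(),np.median(h[m]),cv2.minAreaRect(q))
cv2.imwrite('pics/w3.png',im[:,:,::-1])
im,_=r.get_image('side'); cv2.imwrite('pics/s3.png',im[:,:,::-1])
```

```text
5.7167 [500.07476988 177.62097986 318.80682049] [ 1.79977134e+02 -5.53465694e-03 -1.50871234e+01] [-0.03325955 -0.42614877 -2.39608372]
fence 3777 36.36820889288987 ((568.139404296875, 141.5938262939453), (256.2881164550781, 36.912757873535156), 81.52233123779297) 75.3003
plate 17805 112.24999169595156 ((499.0054626464844, 177.00527954101562), (149.9010772705078, 109.6171646118164), 74.77422332763672)
```

View pics/w3.png

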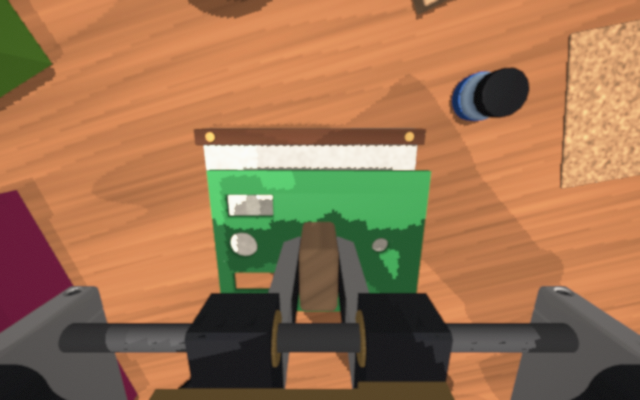

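Run:
```python
from h import *
st=r.read_state(); im,D=r.get_image('wrist'); c,T=cam('wrist',st)
g=cv2.cvtColor(im,cv2.COLOR_RGB2GRAY).astype(int)
def edge(z,r0,r1,f,cols):
    px=[]
    for col in cols:
        d=f(g[r0:r1,col],im[r0:r1,col].astype(int)); px.append([r0+np.argmax(np.diff(d))+.5,col])
    p=onplane(c,T,px,z)[:,:2]; l=cv2.fitLine(p.astype(np.float32),cv2.DIST_HUBER,0,.01,.01).ravel(); return p,l,np.degrees(np.arctan2(l[1],l[0])), np.median([a for a,b in px])
C=range(225,400,3)
fe=edge(36,134,155,lambda a,b:a,C)
pz=st['position'][2]-213+6
pe=edge(pz,155,185,lambda a,b:b[:,1]-b[:,0],C)
yaw=np.radians(-15.1); ex=np.array([np.cos(yaw),np.sin(yaw)]); ey=np.array([-ex[1],ex[0]])
print(fe[1:],pe[1:])
f=np.median(fe[0]@ex); p=np.median(pe[0]@ex); print('gap',f-p,'fence',f,'plate edge',p,'tcp',st['position'][:2]@ex, st['position'][:2]@ey,'pin',np.array([498.7,133.3])@ex,np.array([498.7,133.3])@ey)
q=onplane(c,T,[[136,209],[136,409]],36)[:,:2];print('fence caps x,y',q@ex,q@ey)
for t in ['stencil_hole','stencil_grip','board']:
    k=r.tip_of('wrist',t)
    if k: print(t,k[0]['confidence'],k[0]['point'],(o:=onplane(c,T,k[0]['point'],{'stencil_hole':pz-6,'stencil_grip':pz+24,'board':0}[t])[0,:2])@ex,o@ey)
m=(np.hypot(*(np.mgrid[:400,:640]-np.array([244,379])[:,None,None]))<14)&(im[...,1].astype(int)-im[...,0]<15)
a=np.argwhere(m).mean(0); o=onplane(c,T,a,pz-1)[0,:2]; print('hole',a,m.sum(),o@ex,o@ey)
```

```text
(array([2.6345247e-01, 9.6467239e-01, 5.5686768e+02, 1.3970346e+02],
      dtype=float32), np.float32(74.724976), np.float64(144.5)) (array([2.6759261e-01, 9.6353215e-01, 5.5108038e+02, 1.5841278e+02],
      dtype=float32), np.float32(74.478935), np.float64(169.5))
gap 10.789848260390784 fence 501.83228672157964 plate edge 491.04243846118885 tcp 436.5879210109488 301.74793866639715 pin 446.75595001740453 258.61110015628947
fence caps x,y [509.36271298 509.44036488] [399.83146299 218.58394535]
stencil_hole 0.75 [243.3, 379.3] 434.8926014092007 255.4204445726805
stencil_grip 0.59 [262.9, 315.2] 434.5645256484831 302.93115514638004
hole [244.44827586 379.33793103] 145 436.21355128835734 256.5213218286556
```

The plate's far edge is 10.8 mm from the fence. The fence position agrees with the pin's x, and the pin sits about 5.6 mm to the -y side of the mark. I'll lower the plate to just above pin height, about 2.5 mm off the fence, with the hole about 8 mm to the -y side of the pin.

Call:
send_rows(
  increments=[0, -0.2, -1, 0, 1.5, 0.2, -0.4, -2.5, 0, 1.5, 0.4, -0.6, -4, 0, 1.5, 0.6, -0.8, -5, 0, 1.5, 0.6, -0.8, -6, 0, 1.5, 0.6, -0.8, -6.7, 0, 1.5, 0.6, -0.8, -7.2, 0, 1.5, 0.6, -0.8, -7.5, 0, 1.5, 0.6, -0.8, -7.6, 0, 1.5, 0.6, -0.8, -7.6, 0, 1.5],
)

```text
time: 6.85
position: [506.0, 171.1, 242.7]
tool_rot: [-180.0, -0.0, -15.0]
wrist_force: [0.2, -0.3, -2.2]
opening: 21.4
gripper_force: 25.0
```

Call:
send_rows(
  increments=[0, 0, 0, 0, 1.5, 0, 0, 0, 0, 1.5, 0, 0, -0.03, 0, 1.5, 0, 0, -0.06, 0, 1.5, 0, 0, -0.09, 0, 1.5, 0, 0, -0.12, 0, 1.5, 0, 0, -0.15, 0, 1.5, 0, 0, -0.18, 0, 1.5, 0, 0, -0.2, 0, 1.5, 0, 0, -0.2, 0, 1.5],
)

```text
time: 7.68
position: [506.0, 171.0, 240.6]
tool_rot: [-180.0, 0.0, -15.0]
wrist_force: [0.3, -0.9, -3.3]
opening: 21.8
gripper_force: 25.0
```

Not touching yet, so I'll lower more slowly.

Call:
send_rows(
  increments=[0, 0, -0.02, 0, 1.5, 0, 0, -0.04, 0, 1.5, 0, 0, -0.06, 0, 1.5, 0, 0, -0.08, 0, 1.5, 0, 0, -0.1, 0, 1.5, 0, 0, -0.1, 0, 1.5, 0, 0, -0.1, 0, 1.5, 0, 0, -0.1, 0, 1.5, 0, 0, -0.1, 0, 1.5, 0, 0, -0.1, 0, 1.5],
)

```text
time: 8.52
position: [506.0, 171.0, 239.7]
tool_rot: [-180.0, -0.0, -15.0]
wrist_force: [1.1, -1.0, -2.0]
opening: 21.7
gripper_force: 25.0
```

Call:
send_rows(
  increments=[0, 0, -0.02, 0, 1.5, 0, 0, -0.04, 0, 1.5, 0, 0, -0.06, 0, 1.5, 0, 0, -0.06, 0, 1.5, 0, 0, -0.06, 0, 1.5, 0, 0, -0.06, 0, 1.5, 0, 0, -0.06, 0, 1.5, 0, 0, -0.06, 0, 1.5, 0, 0, -0.06, 0, 1.5, 0, 0, -0.06, 0, 1.5],
)

```text
time: 9.35
position: [506.0, 171.0, 239.1]
tool_rot: [-180.0, -0.0, -15.0]
wrist_force: [0.0, 0.2, -2.7]
opening: 22.0
gripper_force: 25.0
```

Call:
send_rows(
  increments=[0, 0, -0.02, 0, 1.5, 0, 0, -0.04, 0, 1.5, 0, 0, -0.06, 0, 1.5, 0, 0, -0.06, 0, 1.5, 0, 0, -0.06, 0, 1.5, 0, 0, -0.06, 0, 1.5, 0, 0, -0.06, 0, 1.5, 0, 0, -0.06, 0, 1.5, 0, 0, -0.06, 0, 1.5, 0, 0, -0.06, 0, 1.5],
)

```text
time: 10.18
position: [506.0, 171.0, 238.7]
tool_rot: [-180.0, -0.0, -15.0]
wrist_force: [-1.6, 0.3, 5.1]
opening: 21.7
gripper_force: 25.0
```

```bash
python3 -c "
from h import *
s=r.read_state();print(s['position'],s['tool_rot'],s['wrist_force'],s['torque'])"
```

```text
[506.03817839 170.96140232 238.70798018] [-1.79988149e+02 -6.21767755e-03 -1.50063525e+01] [-1.63426001  0.30705259  5.1253059 ] [-0.28883682  0.50641831 -0.04013694]
```

It touches the pin at z=238.7 with about 7 N. I'll ease that slightly, then move toward the fence.

Call:
send_rows(
  increments=[0, 0, 0.01, 0, 1.5, 0.03, -0.01, 0.01, 0, 1.5, 0.06, -0.02, 0.01, 0, 1.5, 0.09, -0.025, 0.01, 0, 1.5, 0.12, -0.03, 0.01, 0, 1.5, 0.14, -0.04, 0.01, 0, 1.5, 0.16, -0.043, 0.01, 0, 1.5, 0.17, -0.046, 0.01, 0, 1.5, 0.17, -0.046, 0.01, 0, 1.5, 0.17, -0.046, 0.01, 0, 1.5],
)

```text
time: 11.02
position: [507.3, 170.8, 238.6]
tool_rot: [180.0, 0.1, -15.0]
wrist_force: [-4.6, 1.2, 8.3]
opening: 22.0
gripper_force: 25.0
```

Call:
send_rows(
  increments=[0.01, -0.003, 0, 0, 1.5, 0.02, -0.005, 0, 0, 1.5, 0.03, -0.008, 0, 0, 1.5, 0.04, -0.01, 0, 0, 1.5, 0.04, -0.01, 0, 0, 1.5, 0.04, -0.01, 0, 0, 1.5, 0.04, -0.01, 0, 0, 1.5, 0.04, -0.01, 0, 0, 1.5, 0.04, -0.01, 0, 0, 1.5, 0.04, -0.01, 0, 0, 1.5],
)

```text
time: 11.85
position: [507.7, 170.6, 238.6]
tool_rot: [180.0, 0.1, -15.0]
wrist_force: [-5.5, 0.6, 8.7]
opening: 21.7
gripper_force: 25.0
```

Call:
send_rows(
  increments=[0, 0, 0.01, 0, 1.5, 0, 0, 0.02, 0, 1.5, 0, 0, 0.02, 0, 1.5, 0.01, -0.003, 0.02, 0, 1.5, 0.02, -0.005, 0.02, 0, 1.5, 0.03, -0.008, 0.02, 0, 1.5, 0.04, -0.01, 0.02, 0, 1.5, 0.04, -0.01, 0.02, 0, 1.5, 0.04, -0.01, 0.02, 0, 1.5, 0.04, -0.01, 0.02, 0, 1.5],
)

```text
time: 12.68
position: [508.5, 170.3, 238.8]
tool_rot: [-180.0, -0.0, -15.0]
wrist_force: [-2.4, 1.2, 3.3]
opening: 22.0
gripper_force: 25.0
```

Call:
send_rows(
  increments=[0, 0, 0, 0, 1.5, 0, 0, 0, 0, 1.5, 0.01, -0.003, 0, 0, 1.5, 0.02, -0.005, 0, 0, 1.5, 0.03, -0.008, 0, 0, 1.5, 0.04, -0.01, 0, 0, 1.5, 0.04, -0.01, 0, 0, 1.5, 0.04, -0.01, 0, 0, 1.5, 0.04, -0.01, 0, 0, 1.5, 0.04, -0.01, 0, 0, 1.5],
)

```text
time: 13.52
position: [508.9, 170.2, 238.8]
tool_rot: [180.0, -0.0, -15.0]
wrist_force: [-3.2, 0.2, 3.1]
opening: 21.9
gripper_force: 25.0
```

Call:
send_rows(
  increments=[0.01, -0.003, 0, 0, 1.5, 0.02, -0.005, 0, 0, 1.5, 0.03, -0.008, 0, 0, 1.5, 0.04, -0.01, 0, 0, 1.5, 0.04, -0.01, 0, 0, 1.5, 0.04, -0.01, 0, 0, 1.5, 0.04, -0.01, 0, 0, 1.5, 0.04, -0.01, 0, 0, 1.5, 0.04, -0.01, 0, 0, 1.5, 0.04, -0.01, 0, 0, 1.5],
)

```text
time: 14.35
position: [509.3, 170.1, 238.8]
tool_rot: [-180.0, -0.0, -15.0]
wrist_force: [-2.3, 0.4, 2.9]
opening: 21.8
gripper_force: 25.0
```

Call:
send_rows(
  increments=[0, 0, 0, 0, 1.5, 0.01, -0.003, 0, 0, 1.5, 0.02, -0.005, 0, 0, 1.5, 0.03, -0.008, 0, 0, 1.5, 0.03, -0.008, 0, 0, 1.5, 0.03, -0.008, 0, 0, 1.5, 0.03, -0.008, 0, 0, 1.5, 0.03, -0.008, 0, 0, 1.5, 0.03, -0.008, 0, 0, 1.5, 0.03, -0.008, 0, 0, 1.5],
)

```text
time: 15.18
position: [509.5, 170.1, 238.8]
tool_rot: [-180.0, 0.0, -15.0]
wrist_force: [-4.4, 1.6, 3.4]
opening: 21.8
gripper_force: 25.0
```

It's touching the fence lightly now. Sliding along +y.

Call:
send_rows(
  increments=[0.008, 0.03, 0, 0, 1.5, 0.016, 0.06, 0, 0, 1.5, 0.024, 0.09, 0, 0, 1.5, 0.033, 0.12, 0, 0, 1.5, 0.04, 0.15, 0, 0, 1.5, 0.049, 0.18, 0, 0, 1.5, 0.057, 0.21, 0, 0, 1.5, 0.065, 0.24, 0, 0, 1.5, 0.073, 0.27, 0, 0, 1.5, 0.081, 0.3, 0, 0, 1.5],
)

```text
time: 16.02
position: [510.3, 172.4, 238.7]
tool_rot: [179.9, 0.0, -15.0]
wrist_force: [-3.3, -3.6, 4.1]
opening: 21.7
gripper_force: 25.0
```

Call:
send_rows(
  increments=[0, 0, 0, 0, 1.5, 0, 0.02, 0, 0, 1.5, 0.01, 0.04, 0, 0, 1.5, 0.016, 0.06, 0, 0, 1.5, 0.02, 0.08, 0, 0, 1.5, 0.027, 0.1, 0, 0, 1.5, 0.032, 0.12, 0, 0, 1.5, 0.038, 0.14, 0, 0, 1.5, 0.043, 0.16, 0, 0, 1.5, 0.043, 0.16, 0, 0, 1.5],
)

```text
time: 16.85
position: [510.8, 174.1, 238.6]
tool_rot: [179.9, 0.0, -15.0]
wrist_force: [-3.7, -4.2, 3.5]
opening: 21.8
gripper_force: 25.0
```

Call:
send_rows(
  increments=[0, 0.02, 0, 0, 1.5, 0.01, 0.04, 0, 0, 1.5, 0.016, 0.06, 0, 0, 1.5, 0.02, 0.08, 0, 0, 1.5, 0.027, 0.1, 0, 0, 1.5, 0.032, 0.12, 0, 0, 1.5, 0.032, 0.12, 0, 0, 1.5, 0.032, 0.12, 0, 0, 1.5, 0.032, 0.12, 0, 0, 1.5, 0.032, 0.12, 0, 0, 1.5],
)

```text
time: 17.68
position: [511.2, 176.0, 238.8]
tool_rot: [-180.0, -0.0, -15.0]
wrist_force: [-1.2, -0.5, -3.5]
opening: 21.7
gripper_force: 25.0
```

Call:
send_rows(
  increments=[0, 0.02, 0, 0, 1.5, 0.01, 0.04, 0, 0, 1.5, 0.016, 0.06, 0, 0, 1.5, 0.02, 0.08, 0, 0, 1.5, 0.02, 0.08, 0, 0, 1.5, 0.02, 0.08, 0, 0, 1.5, 0.02, 0.08, 0, 0, 1.5, 0.02, 0.08, 0, 0, 1.5, 0.02, 0.08, 0, 0, 1.5, 0.02, 0.08, 0, 0, 1.5],
)

```text
time: 18.52
position: [511.3, 176.7, 238.8]
tool_rot: [-180.0, -0.0, -15.0]
wrist_force: [-0.4, 0.1, -2.3]
opening: 21.7
gripper_force: 25.0
```

The vertical force is gone and the position matches the pin estimate, so the hole is over the pin. Lowering gently.

Call:
send_rows(
  increments=[0, 0, -0.02, 0, 1.5, 0, 0, -0.04, 0, 1.5, 0, 0, -0.06, 0, 1.5, 0, 0, -0.08, 0, 1.5, 0, 0, -0.08, 0, 1.5, 0, 0, -0.08, 0, 1.5, 0, 0, -0.08, 0, 1.5, 0, 0, -0.08, 0, 1.5, 0, 0, -0.08, 0, 1.5, 0, 0, -0.08, 0, 1.5],
)

```text
time: 19.35
position: [511.4, 176.6, 238.0]
tool_rot: [-180.0, -0.0, -15.0]
wrist_force: [-0.4, 0.7, -2.1]
opening: 22.0
gripper_force: 25.0
```

Call:
send_rows(
  increments=[0, 0, -0.03, 0, 1.5, 0, 0, -0.06, 0, 1.5, 0, 0, -0.09, 0, 1.5, 0, 0, -0.12, 0, 1.5, 0, 0, -0.15, 0, 1.5, 0, 0, -0.18, 0, 1.5, 0, 0, -0.21, 0, 1.5, 0, 0, -0.24, 0, 1.5, 0, 0, -0.24, 0, 1.5, 0, 0, -0.24, 0, 1.5],
)

```text
time: 20.18
position: [511.3, 176.6, 235.5]
tool_rot: [180.0, 0.0, -15.0]
wrist_force: [-0.3, 0.1, -2.0]
opening: 22.0
gripper_force: 25.0
```

Call:
send_rows(
  increments=[0, 0, -0.03, 0, 1.5, 0, 0, -0.06, 0, 1.5, 0, 0, -0.09, 0, 1.5, 0, 0, -0.12, 0, 1.5, 0, 0, -0.15, 0, 1.5, 0, 0, -0.18, 0, 1.5, 0, 0, -0.21, 0, 1.5, 0, 0, -0.24, 0, 1.5, 0, 0, -0.24, 0, 1.5, 0, 0, -0.24, 0, 1.5],
)

```text
time: 21.02
position: [511.3, 176.6, 233.1]
tool_rot: [180.0, 0.0, -15.0]
wrist_force: [-1.3, 0.1, -2.2]
opening: 21.8
gripper_force: 25.0
```

The hole dropped over the pin freely. The board contact should come at about z=230.8.

Call:
send_rows(
  increments=[0, 0, -0.03, 0, 1.5, 0, 0, -0.06, 0, 1.5, 0, 0, -0.09, 0, 1.5, 0, 0, -0.12, 0, 1.5, 0, 0, -0.15, 0, 1.5, 0, 0, -0.18, 0, 1.5, 0, 0, -0.2, 0, 1.5, 0, 0, -0.2, 0, 1.5, 0, 0, -0.2, 0, 1.5, 0, 0, -0.2, 0, 1.5],
)

```text
time: 21.85
position: [511.3, 176.6, 231.2]
tool_rot: [-180.0, -0.0, -15.0]
wrist_force: [-0.9, 0.8, -1.8]
opening: 22.0
gripper_force: 25.0
```

Call:
send_rows(
  increments=[0, 0, -0.01, 0, 1.5, 0, 0, -0.02, 0, 1.5, 0, 0, -0.03, 0, 1.5, 0, 0, -0.03, 0, 1.5, 0, 0, -0.03, 0, 1.5, 0, 0, -0.03, 0, 1.5, 0, 0, -0.03, 0, 1.5, 0, 0, -0.03, 0, 1.5, 0, 0, -0.03, 0, 1.5, 0, 0, -0.03, 0, 1.5],
)

```text
time: 22.68
position: [511.3, 176.6, 230.9]
tool_rot: [-180.0, -0.0, -15.0]
wrist_force: [-0.6, 0.0, -0.2]
opening: 21.5
gripper_force: 25.0
```

It's resting on the board with about 2 N. Releasing, then retreating straight up.

Call:
send_rows(
  increments=[0, 0, 0, 0, 2.4, 0, 0, 0, 0, 3, 0, 0, 0, 0, 4, 0, 0, 0, 0, 5, 0, 0, 0, 0, 6, 0, 0, 0, 0, 6, 0, 0, 0, 0, 6, 0, 0, 0.5, 0, 6, 0, 0, 1.5, 0, 6, 0, 0, 3, 0, 6],
)

```text
time: 23.52
position: [511.1, 176.5, 261.1]
tool_rot: [179.9, 0.1, -15.0]
wrist_force: [0.2, -1.0, -0.1]
opening: 59.7
gripper_force: 0.0
```

Call:
send_rows(
  increments=[0, 0, 2, 0, 6, 0, 0, 4, 0, 6, 0, 0, 6, 0, 6, 0, 0, 8, 0, 6, 0, 0, 9, 0, 6, 0, 0, 10, 0, 6, 0, 0, 10, 0, 6, 0, 0, 10, 0, 6, 0, 0, 10, 0, 6, 0, 0, 10, 0, 6],
)

```text
time: 24.35
position: [511.1, 176.6, 359.9]
tool_rot: [179.9, 0.1, -15.0]
wrist_force: [0.3, 0.9, -0.3]
opening: 60.1
gripper_force: 0.0
```

Run:
```python
from h import *
st=r.read_state(); im,D=r.get_image('wrist'); c,T=cam('wrist',st); P=cloud(c,T,D)
h=P[...,2]; i=im.astype(int)
near=(D>0)&(np.hypot(P[...,0]-510,P[...,1]-178)<130)
m=near&(i[...,1]-i[...,0]>40)&(h<35)&(h>12); q=P[m]; A=np.c_[q[:,:2]-q[:,:2].mean(0),np.ones(len(q))]
print('plate',m.sum(),np.linalg.lstsq(A,q[:,2],rcond=None)[0],cv2.minAreaRect(q[:,:2].astype(np.float32)))
cv2.imwrite('pics/w4.png',im[:,:,::-1])
```

```text
plate 9051 [ 3.66265107e-04 -1.32571985e-03  2.43508032e+01] ((510.9900817871094, 176.63858032226562), (151.0144805908203, 108.22441864013672), 75.0119857788086)
```

View pics/w4.png

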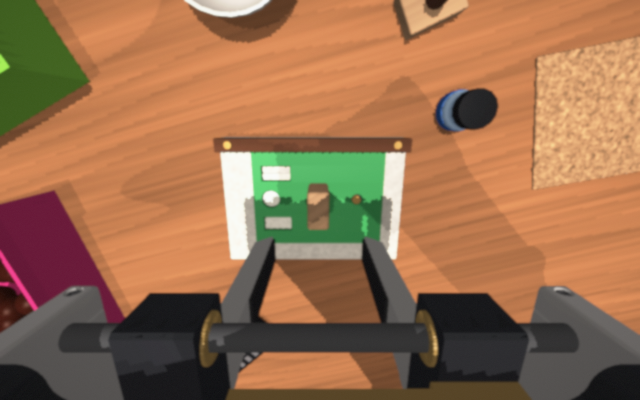

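The plate lies flat (top at 24.4 mm) along the fence, with the brass pin showing in the hole at about (row 199, col 357), and the gripper is clear. Handing in.

```bash
python3 -c "
from plant import r
print(r.sign_off())"
```

```text
the job is handed in; nothing more can be done
None
```

The stencil is seated on the board: flat, along the fence, hole over the pin, and released. I signed the job off at about 24 s; the hand-in returned no verdict.

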